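# End-float check on a microscope focus shaft

## Robot

A 6-joint arm with a two-finger parallel gripper is mounted at the origin on the work surface. World frame = base frame: x ahead of the robot, y to its left, z up, the work surface at z = 0. Lengths are in m, angles in rad, forces in N, time in s.
With the tool pointing down it reaches from about 0.35 to 0.875 m from the base axis. Payload 4.2 kg.
Tool frame: the origin (TCP) lies on the front face of the gripper's body, between the roots of the fingers; the fingertips stand 70 mm ahead of it and the grasp point (between the pads) lies 51 mm ahead of it (grip_depth is the z of the grasp point in the tool frame, in m); z points along the fingers, y is the direction in which the jaws open and shut (so a half turn about z gives the same grasp; the last joint's range is limited). The gripper opens to 87 mm and grips with 3 to 60 N. Pads are 19 mm wide; open, the fingers measure 117 mm over their backs; the gripper's body (75 mm by 190 mm) begins 51 mm behind the grasp point.
Start: joints at [1.593, 0.385, 0.008, 0, -1.194, -0.259], TCP at [0.147, 0.608, 0.292] pointing down, gripper open.
Joint ranges: [-3.14, 3.14], [-1.21, 2.06], [-1.07, 1.41], [-3.16, 2.05], [-2.99, -0.16], [-3.1, 3.1]. Speed limits (rad/s): [2.79, 2.79, 3.14, 3.14, 3.14, 3.14].

## Interface

Orientations are given as [roll, pitch, yaw] about the fixed x, y, z axes, in that order (R = Rz(yaw) Ry(pitch) Rx(roll)).
In Python, from bench import get_obs, snapshot, camera_params, close_job, grip_depth gives the robot as it stands.
- The arm moves only by the tool apply_moves, never from a script. Its argument "motion" is one flat list of numbers, 5 for each row, row after row: the shift along the tool's x, y, z in units of 30 mm (1.0 is 30 mm), then the turn about the tool's z in units of 5 degrees (1.0 is 5 degrees), then the closure, from 0 (fully open) to 1 (shut). In form: [dx, dy, dz, spin, gripper, dx, dy, dz, spin, gripper, ...]. A call has exactly 10 rows; each row is the pose to reach, as a shift and turn from the pose commanded when the call began, along the tool's axes at that moment; what a row does not reach only later rows make up. A row lasts 1/12 s, in which the tool goes at most 41.7 mm and 7.16 degrees, less where a joint would pass 70% of its speed; a pose out of reach is approached as far as the arm can. A call with a gripper value outside its range is refused whole. The fingers move at their own pace and stop on an object; "force" is the grip in N (left out, the last holds). Time passes only in rows, so rows that repeat a pose let the fingers close, or fill a call up. It gives the time, the measured TCP pose, the force and the opening at its end, in the units of the state.
- get_obs(): the state, without advancing time (a new reading comes with each control period).
- snapshot(name): name is "scene" or "side" or "wrist"; returns the picture (400x640x3 uint8, red, green, blue); there is no depth.
- camera_params(name): a dict with "K" (3x3 intrinsics, pixels), "D" ([k1, k2, p1, p2, k3] as OpenCV has them; the pictures are not rectified), "rvec" (rotation vector, rad) and "tvec" (3), from world to camera coordinates, as OpenCV has them. Camera axes: x right, y down, z forward; pixel columns grow to the right and rows downward; lengths in m; the calibration is good to about 2 mm. A picture is of the moment at which its call begins: read the wrist's pose just before it. camera_params takes no time and is no camera call; for the wrist camera it gives the pose at the moment of the call.
- close_job(): hands the job in, once; it reports no verdict.
The state is a dict: "t": time; "q": joint angles; "joint_vel": joint speeds; "effort": joint torques, N m; "tcp_pos": TCP position; "tool_rot": TCP orientation; "force": force on the tool from outside, world axes, zero at the start; "torque": the same for the moment, N m; "gripper_width": finger opening in m.
Only numpy, scipy, OpenCV 4.12 (cv2) and the standard library are available. Lean on these libraries where they do the work, as an engineer would, in place of code of your own. Each camera call takes 0.05 s, during which the arm holds its last target. There are 200 camera calls.

## Task

Check the end float of the microscope focus shaft with the black knob: push the shaft straight in until its brass gear meets the far stop and keep it there for a moment, then pull it straight out until it meets the near stop. Let go and leave it fully pulled out, and do not shift the shaft with the orange knob.

Things in the scene. Friction and masses are not known exactly. Their poses are not given: they have to be found in the camera images.
- focus_knob (a point): Black ribbed knob of the shaft to check: a lying cylinder, diameter 36 mm, 22 mm long, axis level 61 mm above the bench, on a 10 mm steel shaft. The point is its centre; its +y runs level along the shaft to the frame (push direction), -y away (pull), z up. Gap from knob to nearer cheek: 63 mm pulled out, 27 mm pushed in (an 18 mm hub fills the 8 mm next to the knob).
- focus_shaft (a joint): Axial position of the black-knobbed shaft in m: 0 = pulled fully out (gear against the cheek nearer the knob), 0.036 = pushed fully in (gear against the far cheek). It starts in between, slides with about 2 N of friction and stays where it is left; it does not turn.
- focus_drive: White open frame that carries the black-knobbed shaft, fixed. Origin under its centre, axes as the knob's. Base plate 74 x 104 mm (104 along the shaft, y), top 15 mm above the bench, on a 3 mm blue mat; two upright cheeks 50 mm wide, 10 mm thick, tops 81 mm up, with a brass gear on the shaft between them. Yaw within 35 degrees; knob to the robot's right of the frame.
- spare_knob (a point): Centre of the orange knob of a second, otherwise equal drive that stands beside the first, on either side of it; same sizes, height and axes as the black knob. Its shaft slides just as easily and must be left as it is.
Mind the look-alikes: they are no part of the job. Leave any purple or red look-alike of the focus_drive alone.

How it is judged:
By the outcome, as a careful person would: the job done as asked, in the order asked, and still so for the second after the job is handed in, with the robot touching nothing.
It also fails if it takes over 32 s, if anything falls off the work surface, if the arm or the gripper's body presses on something with over 40 N, if the wrist force passes 120 N, or if a joint passes its speed limit or range.

## Working session

There is one attempt and no reset: what is moved stays moved. The work goes in short steps, Python scripts to look and compute and a tool call to move; the robot and the scene stay as the last step left them, time stands still between calls to the robot, and variables do not carry over. Pictures are saved under pics/ and viewed, about 8 in all and at most 12, crops included, and the job is handed in when it is done.

Besides the shell and the picture viewer there is one more tool, called as name(argument=value, ...) on one line, values as JSON. apply_moves: Moves the arm, as the interface text tells. Its arguments: {"type":"object","properties":{"motion":{"type":"array","items":{"type":"number"}},"force":{"type":"number"}},"required":["motion"]}

```bash
mkdir -p pics; cat > h.py <<'E'
import numpy as np, cv2
from bench import *
def ray(cam,px):
    p=camera_params(cam) if isinstance(cam,str) else cam
    K,D=np.array(p["K"],float),np.array(p["D"],float)
    R=cv2.Rodrigues(np.array(p["rvec"],float))[0]; t=np.array(p["tvec"],float).ravel()
    u=cv2.undistortPoints(np.array(px,float).reshape(-1,1,2),K,D).reshape(-1,2)
    d=np.c_[u,np.ones(len(u))]@R
    return -R.T@t,d
def onz(cam,px,z):
    o,d=ray(cam,px); return o+d*((z-o[2])/d[:,2])[:,None]
def proj(cam,P):
    p=camera_params(cam) if isinstance(cam,str) else cam
    return cv2.projectPoints(np.array(P,float).reshape(-1,1,3),np.array(p["rvec"],float),np.array(p["tvec"],float),np.array(p["K"],float),np.array(p["D"],float))[0].reshape(-1,2)
def snap(cam,fn):
    im=snapshot(cam); cv2.imwrite(fn,im[:,:,::-1]); return im
E
python3 - <<'E'
from h import *
o=get_obs(); print(o["t"],o["tcp_pos"],o["tool_rot"],o["gripper_width"])
a=[snap(c,f"pics/{c}0.png") for c in("scene","side")]
for c in("scene","side"): print(c,ray(c,[[320,200]]))
E
```

```text
0.0 [0.14647591 0.60711651 0.29115585] [ 3.13941730e+00 -8.33685736e-05 -2.36951127e-01] 0.08712524954701602
scene (array([ 0.91230874, -0.57196748,  1.39446945]), array([[-0.32224312,  0.48619484, -0.81244033]]))
side (array([ 0.30543307, -1.11745423,  0.85054091]), array([[ 0.07876721,  0.85000128, -0.52118689]]))
```

View pics/scene0.png

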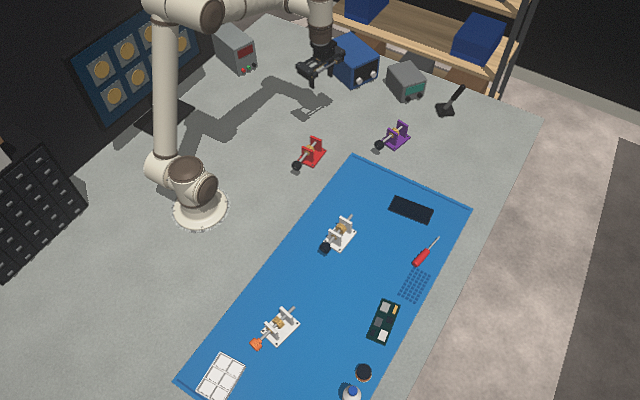

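View pics/side0.png

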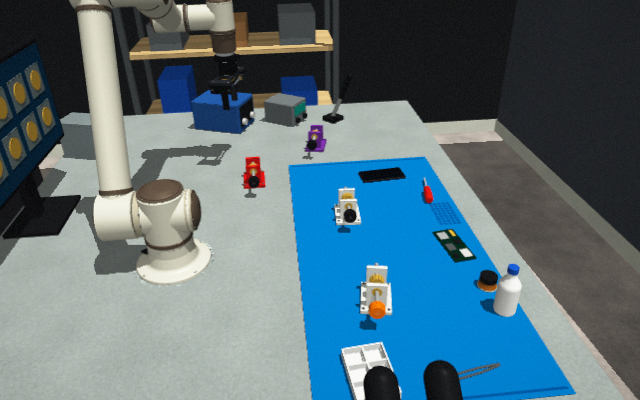

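The scene view shows the black knob at about (325,247) with its white frame at (341,236), and the orange knob at (256,343). The side view has the black knob at (349,216) and the orange at (377,310). Next I triangulate them.

```bash
python3 - <<'E'
from h import *
def tri(a,b):
    o1,d1=ray("scene",[a]);o2,d2=ray("side",[b]);d1=d1[0]/np.linalg.norm(d1);d2=d2[0]/np.linalg.norm(d2)
    s=np.linalg.lstsq(np.c_[d1,-d2],o2-o1,rcond=None)[0]; p,q=o1+s[0]*d1,o2+s[1]*d2
    return (p+q)/2,np.linalg.norm(p-q)
S=cv2.imread("pics/scene0.png");T=cv2.imread("pics/side0.png")
def cen(m,box,tag):
    x0,x1,y0,y1=box; k=np.zeros(m.shape,np.uint8);k[y0:y1,x0:x1]=m[y0:y1,x0:x1]
    n,l,st,c=cv2.connectedComponentsWithStats(k); i=1+st[1:,4].argmax(); print(tag,st[i],c[i]); return c[i]
dk=lambda I:(I.max(2)<65).astype(np.uint8)
og=lambda I:((I[:,:,2]>180)&(I[:,:,0]<90)&(I[:,:,1]<150)).astype(np.uint8)
a=cen(dk(S),(310,340,235,260),"bs");b=cen(dk(T),(335,365,200,230),"bt");print(tri(a,b),onz("scene",[a],.061),onz("side",[b],.061))
a=cen(og(S),(235,275,325,360),"os");b=cen(og(T),(360,395,290,325),"ot");print(tri(a,b),onz("scene",[a],.061),onz("side",[b],.061))
# white cheeks / base hull
w=(S.min(2)>150).astype(np.uint8); 
for box in((315,365,205,260),(250,310,300,350)):
    x0,x1,y0,y1=box;k=np.zeros_like(w);k[y0:y1,x0:x1]=w[y0:y1,x0:x1]
    p=cv2.findNonZero(k);print(onz("scene",[p.reshape(-1,2).mean(0)],.03))
c1=cv2.resize(S[195:265,300:380],None,fx=7,fy=7,interpolation=cv2.INTER_CUBIC)
c2=cv2.resize(T[175:235,320:380],None,fx=4,fy=8.17,interpolation=cv2.INTER_CUBIC)[:490]
cv2.imwrite("pics/c1.png",np.hstack([c1,cv2.resize(c2,(240,490))]))
E
```

```text
bs [320 242  11  11  79] [325.03797468 247.11392405]
bt [344 209  12  13 131] [349.52671756 215.25954198]
(array([0.50109231, 0.0719405 , 0.06226368]), np.float64(0.001159250005627846)) [[0.50123848 0.07217872 0.061     ]] [[0.501014   0.07448704 0.061     ]]
os [250 338  12  12  83] [255.97590361 343.14457831]
ot [370 301  16  17 216] [377.03703704 309.07407407]
(array([ 0.50263078, -0.31222501,  0.06195003]), np.float64(0.000663556285363712)) [[ 0.50204526 -0.31184297  0.061     ]] [[ 0.5030985  -0.31154573  0.061     ]]
[[0.51623296 0.15449143 0.03      ]]
[[ 0.52642265 -0.22671555  0.03      ]]
```

View pics/c1.png

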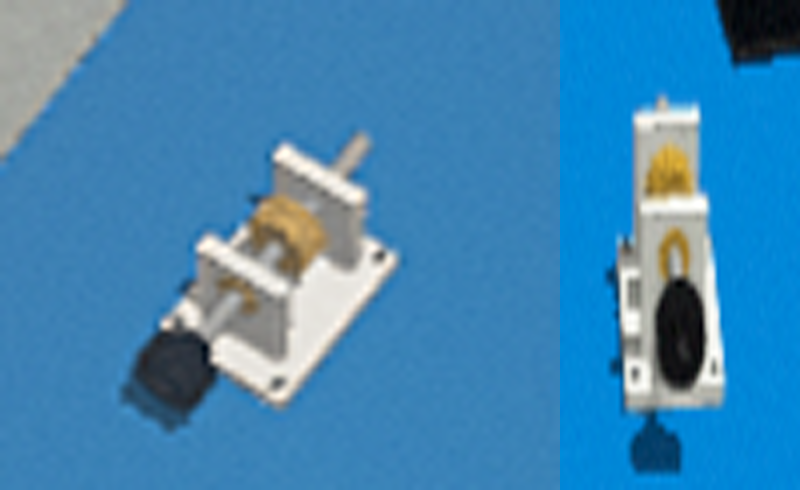

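```bash
python3 - <<'E'
from h import *
f=lambda x,y:[300+x/7-.5,195+y/7-.5]
P=onz("scene",[f(205,240),f(292,292),f(283,150),f(365,200)],.081)
Q=onz("scene",[f(363,140)],.061); print(P,Q)
y=P[2:].mean(0)-P[:2].mean(0); k=np.array([.501,.073])
for v in(y[:2],(Q[0,:2]-k),P[:2].mean(0)[:2]-k): print(np.degrees(np.arctan2(-v[0],v[1])),np.linalg.norm(v))
for v in(P[1]-P[0],P[3]-P[2]): print(np.degrees(np.arctan2(v[1],v[0])),np.linalg.norm(v))
from scipy.spatial.transform import Rotation as R
r=R.from_euler("xyz",get_obs()["tool_rot"]).as_matrix();print(r); 
p=get_obs()["tcp_pos"];print(r.T@(np.array([.5,.073,.25])-p)/.03)
E
```

```text
[[0.48041456 0.12919001 0.081     ]
 [0.53087937 0.12633591 0.081     ]
 [0.48537155 0.19354147 0.081     ]
 [0.53409185 0.18964137 0.081     ]] [[0.50957872 0.23141653 0.061     ]]
-3.6616819096037583 0.0639590255232705
-3.0997056421236673 0.15864864542976356
-4.850268967234088 0.054959771495008795
-3.236982946608142 0.05054545807551268
-4.576824093826788 0.048876148145082295
[[ 9.72058581e-01 -2.34738160e-01 -3.33213450e-04]
 [-2.34738353e-01 -9.72056563e-01 -1.98570673e-03]
 [ 1.42218822e-04  2.00844124e-03 -9.99997973e-01]]
[15.6332855  14.53925813  1.40692551]
```

apply_moves(motion=[0.4, 0.4, 0, 0.5, 0, 1.2, 1.1, 0, 1.5, 0, 2.1, 1.9, 0, 2.5, 0, 3.0, 2.8, 0, 3.5, 0, 3.9, 3.6, 0, 4.5, 0, 4.8, 4.5, 0, 5.5, 0, 5.7, 5.3, 0, 6.5, 0, 6.6, 6.1, 0, 7.5, 0, 7.5, 7.0, 0, 8.5, 0, 8.4, 7.8, 0, 9.5, 0])

```text
t: 0.93
tcp_pos: [0.3369, 0.3188, 0.292]
tool_rot: [3.141, -0.0, -1.07]
force: [1.3, 1.1, 0.8]
gripper_width: 0.0869
```

```bash
cat > go.py <<'E'
import sys; from h import *
from scipy.spatial.transform import Rotation as R
def go(x,y,z,yaw):
    o=get_obs(); r=R.from_euler("xyz",o["tool_rot"]).as_matrix(); p=o["tcp_pos"]
    s=-(np.radians(yaw)-o["tool_rot"][2]); s=(s+np.pi)%(2*np.pi)-np.pi
    print(o["t"],p,np.degrees(o["tool_rot"]),"q",np.round(o["q"],2),"F",o["force"],"w",o["gripper_width"])
    print("move",r.T@(np.array([x,y,z])-p)/.03,np.degrees(s)/5)
if len(sys.argv)>4: go(*map(float,sys.argv[1:5]))
E
python3 go.py .501 .073 .26 -93.7
```

```text
0.9333 [0.33693029 0.31881958 0.29202295] [ 1.79955996e+02 -1.07444751e-02 -6.12963514e+01] q [ 1.11  0.11 -0.37 -0.   -1.1  -0.61] F [1.25749191 1.06811764 0.78501349] w 0.08694120634639517
move [ 9.81351549 -0.86235538  1.06861002] 6.480729710296373
```

apply_moves(motion=[1.0, -0.1, 0.1, 0.7, 0, 2.1, -0.2, 0.2, 1.4, 0, 3.2, -0.3, 0.3, 2.1, 0, 4.3, -0.4, 0.5, 2.8, 0, 5.4, -0.5, 0.6, 3.5, 0, 6.5, -0.6, 0.7, 4.3, 0, 7.6, -0.7, 0.8, 5.0, 0, 8.7, -0.8, 0.9, 5.8, 0, 9.4, -0.9, 1.0, 6.3, 0, 9.8, -0.9, 1.1, 6.5, 0])

```text
t: 1.77
tcp_pos: [0.5035, 0.0748, 0.2585]
tool_rot: [3.141, -0.001, -1.637]
force: [0.4, -0.0, 0.3]
gripper_width: 0.0866
```

```bash
python3 - <<'E'
from h import *
from go import go
p=camera_params("wrist"); im=snap("wrist","pics/w1.png")
go(.501,.073,.11,-93.7)
print("proj knob",proj(p,[[.501,.073,.061]]),-cv2.Rodrigues(np.array(p["rvec"],float))[0].T@np.array(p["tvec"],float).ravel())
E
```

```text
1.8167 [0.50328543 0.07421037 0.25784256] [ 1.79882992e+02 -7.28262965e-02 -9.38216676e+01] q [ 0.47  0.22 -0.32  0.   -1.03 -0.53] F [ 1.09415487 -0.65664502 -0.1801989 ] w 0.08702865074805233
move [0.0390696  0.06325836 4.92827856] -0.02433352607294728
proj knob [[325.15587879 189.47220829]] [0.4988191  0.00074697 0.35053944]
```

View pics/w1.png

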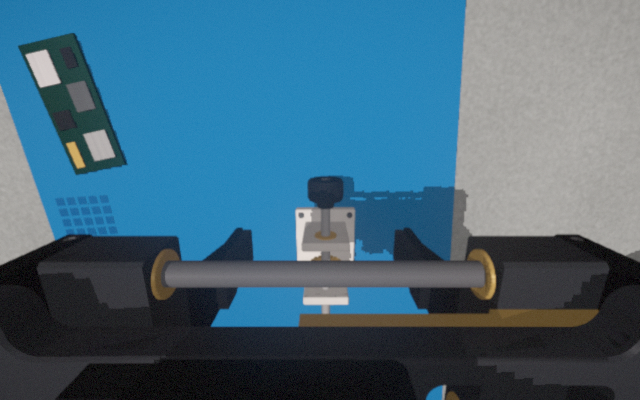

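The wrist view shows the black knob at (325,190), which agrees with the predicted pixel. The shaft runs straight down the picture to (325,310). I refine the yaw and position from this view.

```bash
python3 - <<'E'
from h import *
I=cv2.imread("pics/w1.png"); p=camera_params("wrist")
k=(I.max(2)<60).astype(np.uint8); n,l,st,c=cv2.connectedComponentsWithStats(k[165:225,295:360]); i=1+st[1:,4].argmax(); s=st[i]
x0,y0=295+s[0],165+s[1]; print(x0,y0,s,c[i])
# knob silhouette left/right at axis height; outer top end at z=.079
L=onz(p,[[x0-.5,190],[x0+s[2]-.5,190]],.061);print(L,L.mean(0),np.linalg.norm(L[1]-L[0]))
print("rows at z .061",onz(p,[[325,y0-.5],[325,y0+s[3]-.5]],.061)[:,1],"z .079",onz(p,[[325,y0-.5],[325,y0+s[3]-.5]],.079)[:,1])
w=(I.min(2)>130).astype(np.uint8)
for y,z in((226,.081),(299,.081)):
    xs=295+np.nonzero(w[y,295:362])[0]; e=onz(p,[[xs[0]-.5,y],[xs[-1]+.5,y]],z); print(xs[0],xs[-1],e.mean(0),np.linalg.norm(e[1]-e[0]))
xs=lambda y:np.nonzero((I[y,305:345].max(1)<200)&(I[y,305:345].astype(int).ptp(1)<40) if 0 else (abs(I[y,305:345].astype(int)-I[y,305:345].mean(1,keepdims=True)).max(1)<25))[0]+305
for y in(212,216,218,308,311): v=xs(y); print(y,v, onz(p,[[v.mean(),y]],.061) if len(v) else '')
E
```

```text
323 197 [28 32 18 11 46] [36.04347826 37.10869565]
[[0.50326431 0.07250953 0.061     ]
 [0.48462405 0.07375464 0.061     ]] [0.49394418 0.07313209 0.061     ] 0.018681791513569062
rows at z .061 [0.07966356 0.09168421] z .079 [0.07471534 0.08598697]
296 353 [0.50341308 0.10470081 0.081     ] 0.058073087044471054
303 348 [0.50777868 0.18889409 0.081     ] 0.04973565802633834
212 [305 306 307 308 309 310 311 312 313 314 315 316 317 318 319 320 321 322
 323 324 325 326 327 328 329 330 331 332 333 334 335 336 337 338 339 340
 341 342 343 344] [[0.50274573 0.09664273 0.061     ]]
216 [305 306 307 308 309 310 311 312 313 314 315 316 317 318 319 320 321 322
 323 324 325 326 327 328 329 330 331 332 333 334 335 336 337 338 339 340
 341 342 343 344] [[0.50303536 0.10111957 0.061     ]]
218 [305 306 307 308 309 310 311 312 313 314 315 316 317 318 319 320 321 322
 323 324 325 326 327 328 329 330 331 332 333 334 335 336 337 338 339 340
 341 342 343 344] [[0.50318106 0.10337151 0.061     ]]
308 [322 323 324 325 326 327 328 329] [[0.5092331  0.21507713 0.061     ]]
311 [322 323 324 325 326 327 328 329] [[0.5094947  0.21918018 0.061     ]]
```

apply_moves(motion=[0, 0.06, 0.4, 0, 0, 0, 0.06, 1.0, 0, 0, 0, 0.06, 1.7, 0, 0, 0, 0.06, 2.4, 0, 0, 0, 0.06, 3.1, 0, 0, 0, 0.06, 3.7, 0, 0, 0, 0.06, 4.2, 0, 0, 0, 0.06, 4.6, 0, 0, 0, 0.06, 4.85, 0, 0, 0, 0.06, 4.85, 0, 0], force=15)

```text
t: 2.65
tcp_pos: [0.4995, 0.077, 0.1122]
tool_rot: [3.138, -0.002, -1.632]
force: [-0.1, 0.1, -0.2]
gripper_width: 0.0866
```

```bash
python3 - <<'E'
from h import *
from go import go
go(.501,.073,.112,-93.4)
im=snap("wrist","pics/w2.png");snap("scene","pics/s2.png")
E
```

```text
2.65 [0.49952463 0.07697548 0.11222547] [ 1.79805499e+02 -9.40307094e-02 -9.35148907e+01] q [ 0.47  0.4  -0.51 -0.   -0.67 -0.54] F [-0.07157784  0.1052126  -0.2184481 ] w 0.08662859234595541
move [ 0.12923911 -0.05723676  0.00753338] -0.022978147508180398
```

View pics/w2.png

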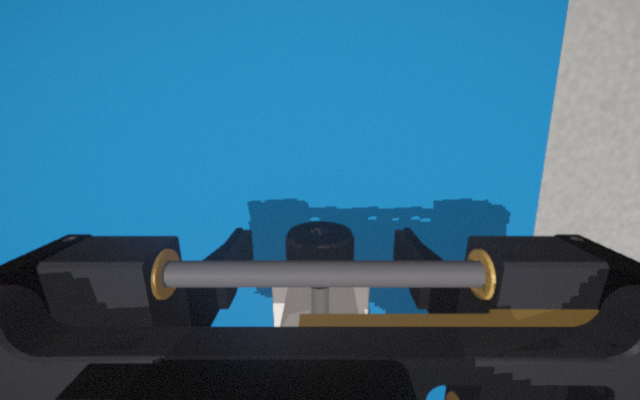

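The wrist view shows the knob at columns 286–354, centred on 320. The open fingers (240/405) sit on either side of it, centred on about 323.

```bash
python3 - <<'E'
from h import *
p=camera_params("wrist")
y=np.array([np.sin(np.radians(3.5)),np.cos(np.radians(3.5)),0])
for k in(.070,.073,.076):
  c=np.array([.501,k,.061]); print(k,proj(p,[c-.011*y,c-.011*y+[0,0,.018],c+.011*y+[0,0,.018],c-.011*y-[0,0,.018],c-.011*y-[.018,0,0],c-.011*y+[.018,0,0]]).round(0).tolist())
o=get_obs();g=o["tcp_pos"]-[0,0,.051];print(o["tcp_pos"],proj(p,[g,g-.0095*y,g+.0095*y]))
I=cv2.imread("pics/w2.png");cv2.imwrite("pics/w2c.png",cv2.resize(np.clip(I[215:325,230:420].astype(int)*3,0,255).astype(np.uint8),None,fx=4,fy=4,interpolation=cv2.INTER_CUBIC))
E
```

```text
0.07 [[322.0, 225.0], [322.0, 239.0], [322.0, 279.0], [322.0, 214.0], [355.0, 223.0], [289.0, 227.0]]
0.073 [[322.0, 230.0], [322.0, 244.0], [322.0, 284.0], [322.0, 219.0], [355.0, 228.0], [289.0, 232.0]]
0.076 [[323.0, 235.0], [323.0, 250.0], [323.0, 290.0], [323.0, 223.0], [356.0, 233.0], [290.0, 237.0]]
[0.50078459 0.07725239 0.11401412] [[323.09670909 257.3446507 ]
 [323.10859004 241.43949792]
 [323.08521787 272.73596974]]
```

View pics/w2c.png

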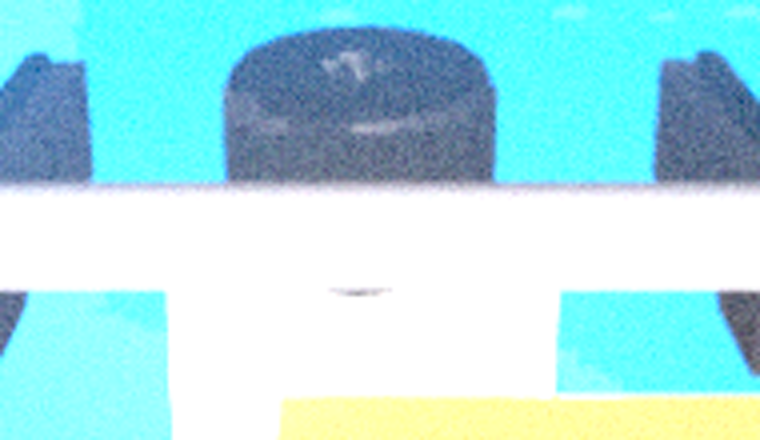

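The enlarged crop shows the knob's end face at rows 222–247, which puts the knob centre at y ≈ 0.075 and x ≈ 0.502. I make a 2 mm correction and close.

apply_moves(motion=[0.05, -0.04, 0, 0, 0, 0.05, -0.04, 0, 0, 0, 0.05, -0.04, 0, 0, 0.5, 0.05, -0.04, 0, 0, 0.6, 0.05, -0.04, 0, 0, 0.7, 0.05, -0.04, 0, 0, 0.8, 0.05, -0.04, 0, 0, 0.9, 0.05, -0.04, 0, 0, 1, 0.05, -0.04, 0, 0, 1, 0.05, -0.04, 0, 0, 1], force=15)

```text
t: 3.58
tcp_pos: [0.5018, 0.0752, 0.1137]
tool_rot: [3.142, -0.0, -1.633]
force: [0.5, 0.7, 0.2]
gripper_width: 0.0416
```

```bash
python3 go.py .501 .075 .112 -93.4
```

```text
3.5833 [0.50182203 0.07523762 0.11373319] [ 1.79996116e+02 -2.87096572e-03 -9.35688823e+01] q [ 0.47  0.4  -0.5   0.   -0.67 -0.53] F [0.50809082 0.72350628 0.17684004] w 0.041562701179318935
move [0.00960796 0.02685106 0.05777541] -0.033776462093006485
```

apply_moves(motion=[0, 0, 0, 0, 1, 0, 0, 0, 0, 1, 0, 0, 0, 0, 1, 0, 0, 0, 0, 1, -0.04, 0, 0, 0, 1, -0.1, 0, 0, 0, 1, -0.16, 0, 0, 0, 1, -0.22, 0, 0, 0, 1, -0.26, 0, 0, 0, 1, -0.26, 0, 0, 0, 1])

```text
t: 4.42
tcp_pos: [0.5017, 0.0831, 0.1136]
tool_rot: [3.14, -0.001, -1.633]
force: [-5.2, -0.5, 4.4]
gripper_width: 0.0353
```

```bash
python3 go.py .501 .087 .112 -93.4
```

```text
4.4167 [0.50173532 0.08306148 0.11361792] [ 1.79918384e+02 -3.02401454e-02 -9.35707919e+01] q [ 0.48  0.4  -0.5  -0.   -0.67 -0.55] F [-5.19010971 -0.525715    4.40069462] w 0.03532632228800568
move [-0.1295309   0.03256292  0.05390874] -0.034158386148560496
```

apply_moves(motion=[-0.04, 0.02, 0, 0, 1, -0.08, 0.03, 0, 0, 1, -0.12, 0.03, -0.01, 0, 1, -0.16, 0.03, -0.02, 0, 1, -0.2, 0.03, -0.02, 0, 1, -0.2, 0.03, -0.02, 0, 1, -0.2, 0.03, -0.02, 0, 1, -0.2, 0.03, -0.02, 0, 1, -0.2, 0.03, -0.02, 0, 1, -0.2, 0.03, -0.02, 0, 1])

```text
t: 5.25
tcp_pos: [0.5019, 0.0892, 0.1138]
tool_rot: [-3.141, 0.0, -1.633]
force: [3.1, -0.8, -10.9]
gripper_width: 0.0358
```

```bash
python3 go.py .501 .087 .112 -93.4
```

```text
5.25 [0.50192462 0.08921767 0.1138389 ] [-1.79988837e+02  1.94448350e-02 -9.35798754e+01] q [ 0.49  0.4  -0.5  -0.   -0.67 -0.56] F [  3.09638129  -0.82030888 -10.87366137] w 0.03580161340483609
move [0.07572335 0.02615684 0.06126599] -0.03597508398713723
```

apply_moves(motion=[-0.03, -0.01, 0.01, 0, 1, -0.06, -0.01, 0.01, 0, 1, -0.09, -0.01, 0.014, 0, 1, -0.12, -0.01, 0.014, 0, 1, -0.15, -0.01, 0.014, 0, 1, -0.15, -0.01, 0.014, 0, 1, -0.15, -0.01, 0.014, 0, 1, -0.15, -0.01, 0.014, 0, 1, -0.15, -0.01, 0.014, 0, 1, -0.15, -0.01, 0.014, 0, 1])

```text
t: 6.08
tcp_pos: [0.502, 0.0901, 0.1139]
tool_rot: [3.139, -0.006, -1.633]
force: [5.6, -17.6, -8.1]
gripper_width: 0.0356
```

```bash
python3 - <<'E'
from h import *
from go import go
go(.501,.087,.112,-93.4)
im=snap("scene","pics/s3.png"); t=snap("side","pics/t3.png")
cv2.imwrite("pics/c3.png",np.hstack([cv2.resize(im[195:265,300:380,::-1],(560,490),interpolation=cv2.INTER_CUBIC),cv2.resize(t[175:235,320:380,::-1],(240,490),interpolation=cv2.INTER_CUBIC)]))
E
```

```text
6.0833 [0.50202479 0.09013462 0.11385868] [179.85703661  -0.31874207 -93.55650151] q [ 0.5   0.4  -0.49  0.01 -0.68 -0.56] F [  5.58758683 -17.55962633  -8.12434684] w 0.03560783650776936
move [0.10605865 0.02745623 0.06261577] -0.03130030106310142
```

View pics/c3.png

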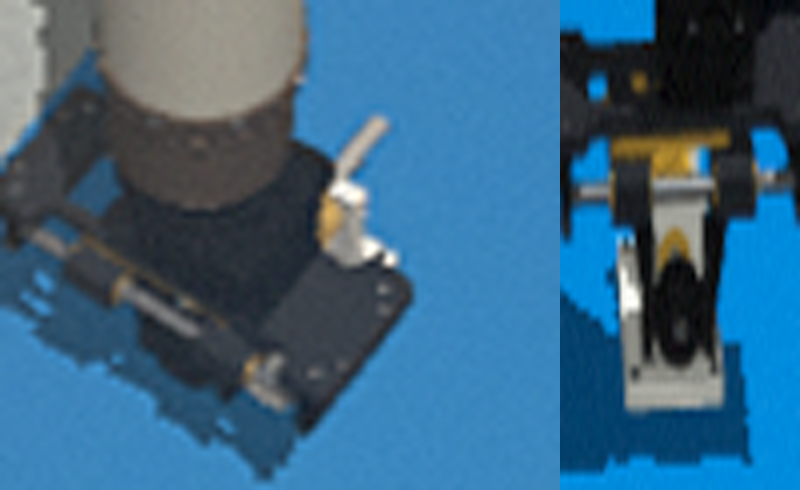

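The crop shows the gear against the far cheek and the shaft end further out. The force along the shaft is −17.6 N, so it has met the stop. I hold it there.

apply_moves(motion=[0, 0, 0, 0, 1, 0, 0, 0, 0, 1, 0, 0, 0, 0, 1, 0, 0, 0, 0, 1, 0, 0, 0, 0, 1, 0, 0, 0, 0, 1, 0, 0, 0, 0, 1, 0, 0, 0, 0, 1, 0, 0, 0, 0, 1, 0, 0, 0, 0, 1])

```text
t: 7.02
tcp_pos: [0.502, 0.0901, 0.1139]
tool_rot: [3.139, -0.006, -1.633]
force: [5.9, -17.4, -7.7]
gripper_width: 0.0351
```

```bash
python3 go.py .501 .057 .112 -93.4
```

```text
7.0167 [0.50200903 0.09014128 0.11386825] [179.85619376  -0.31640393 -93.56085159] q [ 0.5   0.4  -0.49  0.01 -0.68 -0.56] F [  5.88413959 -17.36505023  -7.69820303] w 0.03508381676492764
move [ 1.10430467 -0.03521416  0.06828625] -0.03217031703531768
```

apply_moves(motion=[0.06, -0.01, 0.01, 0, 1, 0.16, -0.01, 0.01, 0, 1, 0.28, -0.01, 0.01, 0, 1, 0.42, -0.01, 0.01, 0, 1, 0.56, -0.01, 0.01, 0, 1, 0.7, -0.01, 0.01, 0, 1, 0.84, -0.01, 0.01, 0, 1, 0.94, -0.01, 0.01, 0, 1, 1.0, -0.01, 0.01, 0, 1, 1.0, -0.01, 0.01, 0, 1])

```text
t: 7.85
tcp_pos: [0.5004, 0.0629, 0.1138]
tool_rot: [3.141, -0.001, -1.633]
force: [-4.0, 0.1, -1.1]
gripper_width: 0.0358
```

```bash
python3 go.py .501 .054 .112 -93.4
```

```text
7.85 [0.50044399 0.06290471 0.11375174] [ 1.79948096e+02 -4.64464644e-02 -9.35861500e+01] q [ 0.45  0.4  -0.51  0.   -0.67 -0.51] F [-3.9874554   0.06774077 -1.11986172] w 0.035765790360215384
move [ 0.2950358  -0.03711645  0.05859679] -0.0372299969273463
```

apply_moves(motion=[0.06, 0, 0, 0, 1, 0.12, 0, 0, 0, 1, 0.18, 0, 0, 0, 1, 0.24, 0, 0, 0, 1, 0.28, 0, 0, 0, 1, 0.32, 0, 0, 0, 1, 0.36, 0, 0, 0, 1, 0.36, 0, 0, 0, 1, 0.36, 0, 0, 0, 1, 0.36, 0, 0, 0, 1])

```text
t: 8.68
tcp_pos: [0.4999, 0.0534, 0.1138]
tool_rot: [3.141, 0.001, -1.633]
force: [-5.1, 5.3, -0.6]
gripper_width: 0.0355
```

```bash
python3 go.py .501 .054 .112 -93.4
```

```text
8.6833 [0.49988557 0.0533684  0.1137769 ] [ 1.79982202e+02  3.91825914e-02 -9.35719063e+01] q [ 0.43  0.39 -0.51 -0.   -0.67 -0.49] F [-5.05404373  5.26564358 -0.60431515] w 0.03554723466368331
move [-0.02328636 -0.03578227  0.05923494] -0.03438126183464327
```

apply_moves(motion=[0.03, 0, 0, 0, 1, 0.06, 0, 0, 0, 1, 0.08, 0, 0, 0, 1, 0.1, 0, 0, 0, 1, 0.1, 0, 0, 0, 1, 0.1, 0, 0, 0, 1, 0.1, 0, 0, 0, 1, 0.1, 0, 0, 0, 1, 0.1, 0, 0, 0, 1, 0.1, 0, 0, 0, 1])

```text
t: 9.52
tcp_pos: [0.4999, 0.0528, 0.1138]
tool_rot: [-3.14, 0.005, -1.634]
force: [-9.8, 17.2, -1.2]
gripper_width: 0.0358
```

```bash
python3 go.py .501 .054 .112 -93.4
```

```text
9.5167 [0.49985266 0.05282814 0.11378394] [-179.93346341    0.25978123  -93.62063802] q [ 0.43  0.39 -0.51 -0.01 -0.66 -0.49] F [-9.77930869 17.19142548 -1.19054634] w 0.0358064534854666
move [-0.04112929 -0.03563214  0.05969327] -0.04412760422223268
```

apply_moves(motion=[0, 0, 0, 0, 0.9, 0, 0, 0, 0, 0.7, 0, 0, 0, 0, 0.5, 0, 0, 0, 0, 0.3, 0, 0, 0, 0, 0, 0, 0, 0, 0, 0, 0, 0, 0, 0, 0, 0, 0, 0, 0, 0, 0, 0, 0, 0, 0, 0, 0, 0, 0, 0])

```text
t: 10.35
tcp_pos: [0.5001, 0.0496, 0.1137]
tool_rot: [-3.141, 0.0, -1.633]
force: [0.4, -0.2, 0.5]
gripper_width: 0.0807
```

```bash
python3 go.py .501 .054 .112 -93.4
```

```text
10.35 [0.50012257 0.04964056 0.11371547] [-1.79976085e+02  3.19984410e-03 -9.35802096e+01] q [ 0.42  0.39 -0.51  0.   -0.66 -0.49] F [ 0.44329652 -0.21721468  0.47364883] w 0.08071924333884684
move [-0.1468543  -0.02009257  0.05719876] -0.036041910667756555
```

Released cleanly. I lift straight up.

apply_moves(motion=[0, 0, 0, 0, 0, 0, 0, -0.3, 0, 0, 0, 0, -0.8, 0, 0, 0, 0, -1.5, 0, 0, 0, 0, -2.3, 0, 0, 0, 0, -3.1, 0, 0, 0, 0, -3.9, 0, 0, 0, 0, -4.6, 0, 0, 0, 0, -4.9, 0, 0, 0, 0, -5.0, 0, 0])

```text
t: 11.18
tcp_pos: [0.5005, 0.05, 0.2659]
tool_rot: [-3.137, 0.002, -1.633]
force: [0.5, -0.7, -0.5]
gripper_width: 0.087
```

```bash
python3 - <<'E'
from h import *
from go import go
w=snap("wrist","pics/w4.png"); t=snap("side","pics/t4.png")
go(.501,.054,.112,-93.4)
cv2.imwrite("pics/c4.png",np.hstack([cv2.resize(w[140:320,240:400,::-1],(400,450),interpolation=cv2.INTER_CUBIC),cv2.resize(t[175:325,300:430,::-1],(390,450),interpolation=cv2.INTER_CUBIC)]))
T0=cv2.imread("pics/side0.png");b=t[:,:,::-1]
for I in(T0,b):
    m=((I[:,:,2]>180)&(I[:,:,0]<90)&(I[:,:,1]<150)).astype(np.uint8)[290:325,360:395];print("orange",np.argwhere(m).mean(0))
y=np.array([np.sin(np.radians(3.5)),np.cos(np.radians(3.5)),0])
p=camera_params("wrist");c=np.array([.5005,.054,.061]);print(proj(p,[c-.011*y,c-.011*y+[0,0,.018],c+.011*y+[0,0,.018]]))
E
```

```text
11.2833 [0.49966096 0.04980994 0.26357459] [-1.79999229e+02  2.66537538e-02 -9.35781587e+01] q [ 0.42  0.2  -0.33 -0.   -1.04 -0.49] F [-0.79140002 -0.00840946  0.20545796] w 0.08675870006969467
move [-0.1398315  -0.03576278  5.05255249] -0.035631731052100865
orange [19.07407407 17.03703704]
orange [19.33333333 16.92237443]
[[322.39657149 183.67832945]
 [322.3686592  187.74017815]
 [322.39677455 208.86336561]]
```

View pics/c4.png

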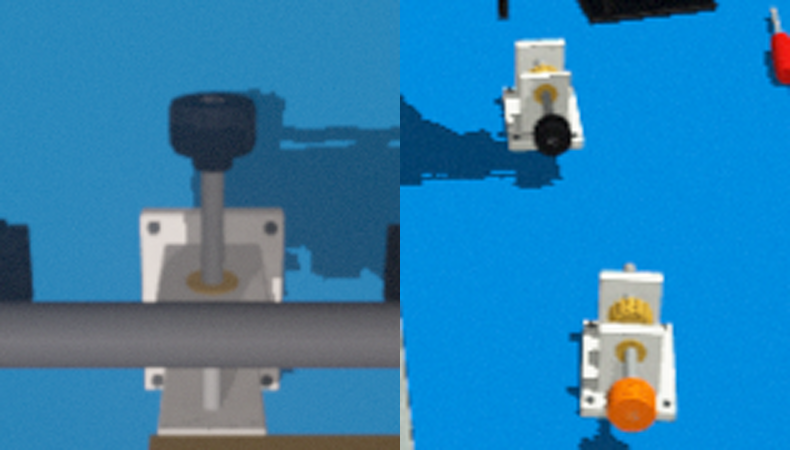

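The crops show the black knob fully out, with its gear against the near cheek. The orange knob is unmoved (centroid shift under 0.3 px) and the gripper is clear.

```bash
python3 -c "
from bench import *
print(close_job())"
```

```text
the job is handed in; nothing more can be done
None
```

The end-float check on the black-knobbed shaft is done, and I handed it in at about 11.3 s.

- **Push in:** I gripped the black knob and pushed it straight in until it met the far stop. The force along the shaft was about 17.5 N, and I held it there for about 1 s.
- **Pull out:** I pulled it straight out to the near stop, where the force was about 17 N. The gripper travelled about 37 mm between the stops, against the 36 mm given.
- **Release:** The fingers opened and the arm lifted straight up. The force on the tool fell to about zero.

**Last checks:**
- The final pictures show the black knob fully out and its gear against the near cheek.
- The orange knob had not moved; it shifted less than 0.3 px in the side view.
- **Disagreement:** in the last wrist picture the black knob looked a few millimetres further out than the gripper reading suggested. I put this down to slip of the pads on the knob and camera calibration error, but did not check further.

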